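# Roll the machine roller into the V-block

## Robot

A 6-joint arm with a two-finger parallel gripper is mounted at the origin on the work surface. World frame = base frame: x ahead of the robot, y to its left, z up, the work surface at z = 0. Lengths are in m, angles in degrees, forces in N, time in s.
With the tool pointing down it reaches from about 0.25 to 0.725 m from the base axis. Payload 9.7 kg.
Tool frame: the origin (TCP) lies between the finger pads; the fingertips stand 11 mm ahead of it and the grasp point (between the pads) lies 8 mm behind it; y points along the fingers, x is the direction in which the jaws open and shut, and the axes are right-handed (so a half turn about y gives the same grasp; the last joint's range is limited). The gripper opens to 85 mm and grips with 20 to 120 N. Pads are 22 mm wide; open, the fingers measure 114 mm over their backs; the gripper's body (76 mm by 85 mm) begins 54 mm behind the grasp point. The pads swing forward as they close: fully open they stand 13 mm farther back than shut.
Start: joints at [0, 4.979, 10.078, 95.1, 0, 90], TCP at [0.55, -0, 0.242] pointing down, gripper open.
Joint ranges: [-179.16, 179.16], [-48.56, 103.87], [-65.8, 70.77], [-126.05, 130.52], [-82.76, 87.17], [-180, 180]. Speed limits (degrees/s): [127.2, 127.2, 147.25, 180, 180, 180].

## Interface

Orientations are given as [roll, pitch, yaw] about the fixed x, y, z axes, in that order (R = Rz(yaw) Ry(pitch) Rx(roll)).
In Python, from workcell import bot, vision gives the robot as it stands. The module is installed in compiled form; this text tells all that it offers.
- The arm moves only by the shell command python3 -m crank 'ROWS' [OPENING] [FORCE]. ROWS is text: rows parted by semicolons, each of 6 numbers parted by spaces: the shift along the tool's x, y, z in m, then the turn, a rotation vector about the tool's x, y, z in rad. A call has 1 to 8 rows; each row is the pose to reach, as a shift and turn from the pose commanded when the call began, along the tool's axes at that moment; what a row does not reach only later rows make up. A row lasts 1/10 s, in which the tool goes at most 50 mm and 8.59 degrees, less where a joint would pass 70% of its speed; a pose out of reach is approached as far as the arm can. A call with a gripper value outside its range is refused whole. OPENING is the gripper's target within -1 to 1 (shut at 1, half-way at 0, fully open at -1), set as the call begins (- or left out, the last holds). The fingers move at their own pace and stop on an object; FORCE is the grip in N (left out, the last holds). Time passes only in rows, so rows that repeat a pose let the fingers close. It gives the time, the measured TCP pose, the force and the opening at its end, in the units of the state.
- bot.get_obs(): the state, without advancing time (a new reading comes with each control period).
- vision.camera(name): name is "scene" or "side" or "wrist"; returns the picture (480x640x3 uint8, red, green, blue); there is no depth.
- vision.get_calibration(name): a dict with "fx", "fy", "cx", "cy" (pixels), "rvec" (rotation vector, rad) and "tvec" (3), from world to camera coordinates, as OpenCV has them. Camera axes: x right, y down, z forward; pixel columns grow to the right and rows downward; lengths in m; the calibration is good to about 2 mm. A picture is of the moment at which its call begins: read the wrist's pose just before it. get_calibration takes no time and is no camera call; for the wrist camera it gives the pose at the moment of the call.
- bot.job_done(): hands the job in, once; it reports no verdict.
The state is a dict: "time": time; "q": joint angles; "qd": joint speeds; "joint_efforts": joint torques, N m; "ee_pos": TCP position; "tcp_rot": TCP orientation; "wrist_force": force on the tool from outside, world axes, zero at the start; "torque": the same for the moment, N m; "opening": finger opening in m.
Only numpy, scipy, OpenCV 4.12 (cv2) and the standard library are available. Lean on these libraries where they do the work, as an engineer would, in place of code of your own. Each camera call takes 0.05 s, during which the arm holds its last target. There are 200 camera calls.

## Task

With your fingers, roll the loose steel machine roller across the bench, up the ramp of the blue V-block and into its V, and slide it lengthwise along the V until its end is against the red end stop. Only push it: do not pinch it, pick it up or carry it. Leave the hammer, the glue jar and the open tin where they are.

Things in the scene. Friction and masses are not known exactly. Their poses are not given: they have to be found in the camera images.
- roller: Loose smooth steel roller, a plain cylinder 50 mm in diameter, 140 mm long, about 0.5 kg, with dark end faces. Origin at its centre; x is its long axis, y and z turn as it rolls. It starts on the bench on the ramp side, 130 to 210 mm from the V line, within 0.15 rad of parallel to it. Pushed from the side at mid height it rolls very easily; left alone it soon stops.
- vblock: Blue V-block with bare metal flanks, fixed to the bench. Origin at bench level on the bottom line of the V, which runs along x; z up. x points away from the robot (within 0.25 rad). The V spans x = -80 mm (stop) to +50 mm; its near (+y) flank rises at 30 degrees to the ridge, the far flank at 60 degrees to y = -24, z = 42 mm, with a solid back 50 mm high behind it to y = -54 mm.
- ridge (a point): Middle of the ridge between ramp and V, at x = -15, y = +24, z = 14 mm in the V-block's frame, same axes. The ramp falls from here to the bench at y = +80 mm, 14 degrees steep; the roller comes up it from +y (rolling to the robot's right) and drops about 5 mm over the ridge into the V.
- stop (a point): Centre of the inner face of the red end stop, looking to +x of the V-block, at x = -80, y = -15, z = 27 mm in its frame. The stop is a plate 10 mm thick, 55 mm high, spanning y = -54 to +24 mm. The roller starts with its end 20 to 40 mm short of the plane of this face, and when home it sticks out 10 mm past the block's other end.
- seat (a point): The point on the V-block where the roller's centre is when it lies in the V with its end against the stop: x = -10 mm, y = +9 mm, z = +34 mm in the V-block's frame. Same axes as the V-block.
- hammer: Loose hammer lying on the bench to the robot's left, not part of the job. About 260 mm long. Origin under the middle of its length.
- glue: Loose orange glue jar with yellow lid, 64 mm in diameter and 85 mm high, standing on the right, not part of the job. Origin under its centre.
- tin: Loose open aluminium tin, 70 mm in diameter and 40 mm high, standing on the right, nearer the robot, not part of the job. Origin under its centre.
Mind the look-alikes: they are no part of the job. Leave any pink look-alike of the roller alone.

How it is judged (in metres and radians):
On the way, in this order (a step that is already met when the one before it is completed fails the run):
1. the roller has rolled over (turned about its own axis by more than about 135 degrees) on its way (angle between roller's own z axis and vertical above 2.36 rad and y of roller in the frame of vblock above 0.03 m).
2. the roller lies in the V, on both flanks (y of roller in the frame of vblock between 0.0042 and 0.0142 m and z of roller in the frame of vblock between 0.0305 and 0.0375 m and angle between the x axis of roller and the x axis of vblock, either way round below 0.06 rad), for 0.2 s.
At the end, for the whole second after the job is handed in: The roller is at rest in the V, its axis within 0.06 rad of the V's, its centre within 5 mm sideways and 3.5 mm in height of its seated place, its end within 3.5 mm of the end stop; the hammer, jar and tin are within 20 mm of where they stood (all of step 2 and x of roller in the frame of seat between -0.0035 and 0.0035 m and linear speed of roller below 0.02 m/s and angular speed of roller below 0.3 rad/s and distance of each of hammer, glue, tin from where it was at the start of the episode below 0.02 m); the robot touches nothing.
It fails at once if the roller is lifted or carried (its centre more than 55 mm above the bench, or its axis tipped up by more than about 17 degrees) (height (world z) of roller above 0.055 m or angle between roller's own x axis and vertical below 1.27 rad or angle between roller's own x axis and vertical above 1.87 rad).
It fails at once if the roller leaves the bench (height (world z) of roller below 0 m).
It fails at once if a bystander is pushed away or knocked over (distance of any of hammer, glue, tin from where it was at the start of the episode above 0.03 m).
It fails at once if the fingers pinch the roller or press it hard (over 38 N between fingers and roller) (contact force between the fingers and roller above 38 N).
It also fails if it takes over 48 s, if anything falls off the work surface, if the arm or the gripper's body presses on something with over 40 N, if the wrist force passes 120 N, or if a joint passes its speed limit or range.

## Working session

There is one attempt and no reset: what is moved stays moved. The work goes in short steps, Python scripts to look and compute and a shell command to move; the robot and the scene stay as the last step left them, time stands still between calls to the robot, and variables do not carry over. Pictures are saved under pics/ and viewed, about 8 in all and at most 12, crops included, and the job is handed in when it is done.

```bash
mkdir -p pics
cat > h.py <<'E'
import numpy as np, cv2
from workcell import bot, vision
def grab(n,f):
    im=vision.camera(n); cv2.imwrite('pics/'+f,cv2.cvtColor(im,cv2.COLOR_RGB2BGR)); return im
def cal(n):
    c=vision.get_calibration(n); R=cv2.Rodrigues(np.array(c['rvec'],float))[0]; return c,R,np.array(c['tvec'],float).ravel()
def ray(n,u,v,z):
    c,R,t=cal(n); d=R.T@np.array([(u-c['cx'])/c['fx'],(v-c['cy'])/c['fy'],1]); o=-R.T@t
    return o+d*(z-o[2])/d[2]
def proj(n,P):
    c,R,t=cal(n); p=R@np.array(P,float)+t; return np.array([c['fx']*p[0]/p[2]+c['cx'],c['fy']*p[1]/p[2]+c['cy']])
E
python3 - <<'E'
from h import *
for n in('scene','side','wrist'):
    grab(n,n+'1.png'); c,R,t=cal(n); print(n,-R.T@t,R[2],c['fx'])
print(bot.get_obs())
E
```

```text
scene [1.06078068 0.06510337 0.9383252 ] [-0.49188471 -0.05920327 -0.86864515] 442.4409192481248
side [0.35458668 0.73350025 0.98338195] [ 0.16902865 -0.62213571 -0.7644452 ] 617.9878037511596
wrist [0.54946637 0.07968369 0.37267055] [ 1.80659222e-04 -3.04831286e-01 -9.52406349e-01] 336.3866420839141
{'time': 0.15, 'q': array([-5.36001359e-04,  5.00467329e+00,  1.00446140e+01,  9.51007474e+01,
        7.77606472e-04,  9.00008993e+01]), 'qd': array([ 0.02731811, -0.08512194,  0.17900583, -0.03630242, -0.01133272,
       -0.02101148]), 'joint_efforts': array([-3.04631758e-03, -5.20762289e+01,  4.65044117e+01,  1.38444663e-02,
       -2.16874664e-04, -1.82086734e-05]), 'ee_pos': array([ 5.49827102e-01, -1.42495488e-06,  2.41735733e-01]), 'tcp_rot': array([-8.99992233e+01,  6.08067676e-02, -1.43529729e-03]), 'wrist_force': array([ 0.87159338, -0.52821642,  0.17336623]), 'torque': array([ 0.08651938,  0.01437683, -0.0058942 ]), 'opening': 0.08548787137833823}
```

View pictures.

View pics/scene1.png

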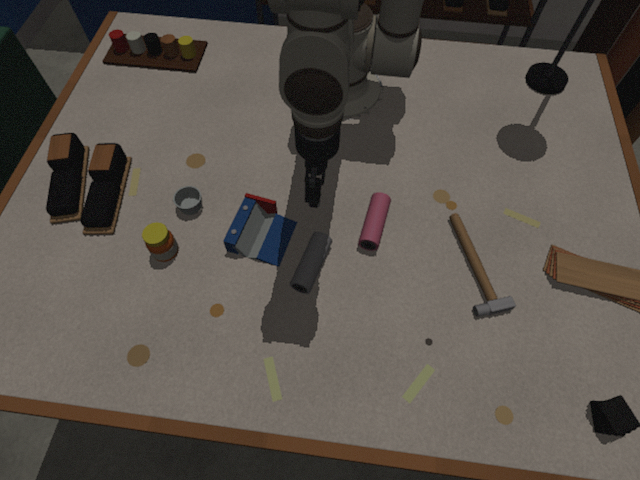

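View pics/side1.png

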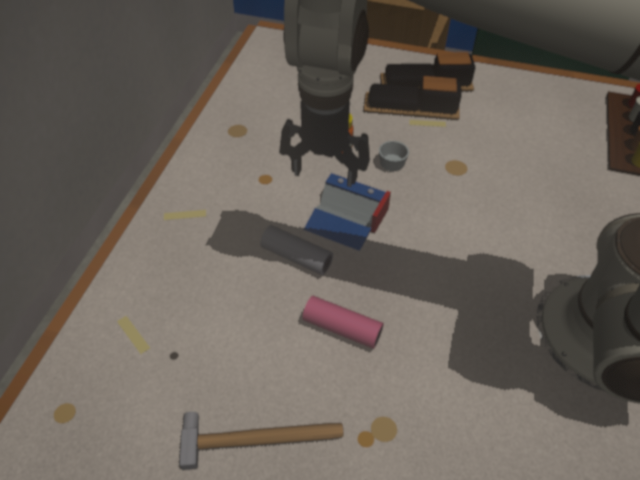

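Scene: the grey steel roller is at about (310,262) in scene and (296,250) in side. The pink look-alike is at (375,222) in scene and (341,322) in side. The V-block is at (260,230) in scene. I choose the grey roller and check it in a close crop.

Run:
```python
import cv2,numpy as np
a=cv2.imread('pics/scene1.png')[180:305,210:350]; b=cv2.imread('pics/side1.png')[165:285,250:400]
a=cv2.resize(a,(560,500),interpolation=cv2.INTER_CUBIC)[:, :]; b=cv2.resize(b,(600,480),interpolation=cv2.INTER_CUBIC)
a=np.clip(a*1.6,0,255);b=np.clip(b*1.6,0,255)
cv2.imwrite('pics/c1.png',a);cv2.imwrite('pics/c2.png',b)
```

```text
[ WARN:0@0.096] global loadsave.cpp:1063 imwrite_ Unsupported depth image for selected encoder is fallbacked to CV_8U.
```

View pics/c1.png

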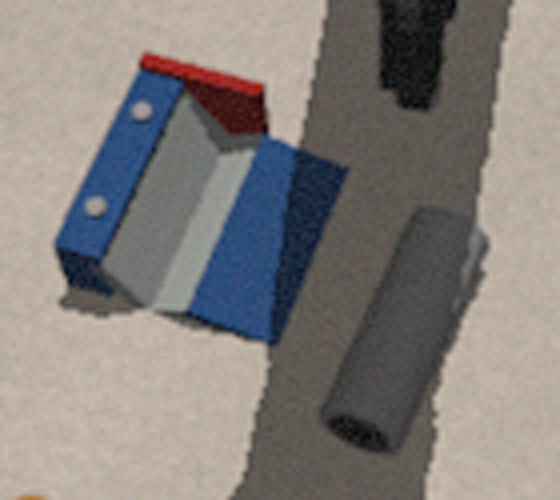

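View pics/c2.png

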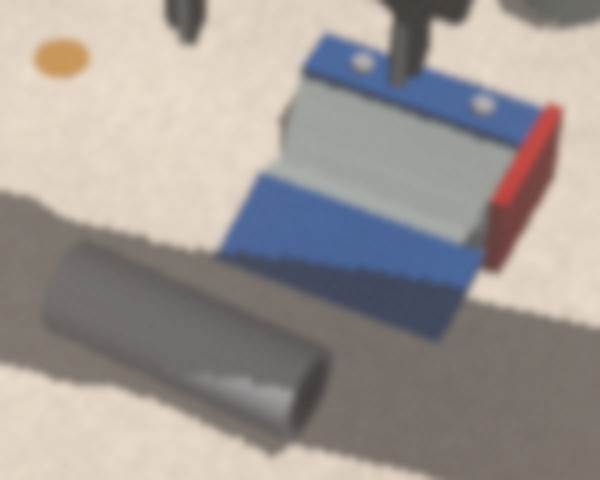

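```bash
cat > m.py <<'E'
from h import *
from scipy.optimize import least_squares
A=lambda u,v:(210+(u+.5)/4-.5,180+(v+.5)/4-.5)
B=lambda u,v:(250+(u+.5)/4-.5,165+(v+.5)/4-.5)
pts=[('scene',A(348,170),(-.08,.08,0)),('scene',A(272,343),(.05,.08,0)),('scene',A(192,310),(.05,.024,.014)),('scene',A(57,243),(.05,-.054,.05)),
('scene',A(145,70),(-.08,-.054,.05)),
('side',B(220,255),(.05,.08,0)),('side',B(437,340),(-.08,.08,0)),('side',B(263,177),(.05,.024,.014)),('side',B(484,253),(-.08,.024,.014)),('side',B(325,35),(.05,-.054,.05)),('side',B(305,72),(.05,-.024,.05))]
def W(p,L): c,s=np.cos(p[2]),np.sin(p[2]); return np.array([p[0]+c*L[0]-s*L[1],p[1]+s*L[0]+c*L[1],L[2]])
f=lambda p:np.concatenate([proj(n,W(p,L))-uv for n,uv,L in pts])
r=least_squares(f,[.5,-.1,0],loss='soft_l1'); p=r.x; print('block',p,np.degrees(p[2])); print(f(p).reshape(-1,2).round(1).tolist())
V=lambda w:np.array([np.cos(p[2])*(w[0]-p[0])+np.sin(p[2])*(w[1]-p[1]),-np.sin(p[2])*(w[0]-p[0])+np.cos(p[2])*(w[1]-p[1])])
if __name__=='__main__':
    a=ray('scene',*A(360,432),.025); b=ray('side',*B(310,390),.025)
    print('far',a,V(a),'near',b,V(b),np.linalg.norm(a-b))
    for uv in((390,193),(372,247)): q=ray('scene',*uv,.045); print('pink top near/far end',q,V(q))
    for n in('side',):
        for uv in((313,298),(382,330)): q=ray(n,*uv,.045); print('pink',q,V(q))
    print('glue',ray('scene',164,258,0),'tin',ray('scene',188,208,0))
    print('seat',W(p,(-.01,.009,.034)),'stop',W(p,(-.08,-.015,.027)))
E
python3 m.py
```

```text
block [ 0.5511094  -0.14855029 -0.18474476] -10.585095212941383
[[1.2, -0.2], [2.0, 1.1], [-0.8, 0.0], [-0.4, 0.2], [-0.6, -0.6], [-1.3, 1.0], [0.9, 1.4], [-0.1, -1.4], [0.5, 0.3], [0.6, -0.7], [-0.5, -1.3]]
far [ 0.6728933  -0.02184397  0.025     ] [0.09643612 0.14692134] near [0.53885488 0.009922   0.025     ] [-0.04115666  0.15352449] 0.13775113299636083
pink top near/far end [0.40130672 0.1638597  0.045     ] [-0.20464187  0.27957565]
pink top near/far end [0.55934541 0.13013772 0.045     ] [-0.04309792  0.27545854]
pink [0.5377287  0.11264737 0.045     ] [-0.06113388  0.25429492]
pink [0.401473   0.14445255 0.045     ] [-0.20091342  0.26052931]
glue [ 0.62898765 -0.35534395  0.        ] tin [ 0.48275852 -0.33775354  0.        ]
seat [ 0.54293283 -0.13786648  0.034     ] stop [ 0.46971532 -0.14859938  0.027     ]
```

Both crops confirm the steel roller. In V frame its centre is at about (0.028, 0.150) with a yaw of about -0.05 rad. It has to slide about 38 mm after seating. I'll approach behind it with the jaws open and parallel to the V.

```bash
python3 -m crank '.034 .02 .025 0 .1 0;.068 .05 .049 0 .1847 0;.068 .09 .049 0 .1847 0;.068 .13 .049 0 .1847 0;.068 .17 .049 0 .1847 0;.068 .205 .049 0 .1847 0;.068 .212 .049 0 .1847 0;.068 .212 .049 0 .1847 0' -1
python3 - <<'E'
from h import *
import io
a=grab('side','side2.png'); w=grab('wrist','wrist2.png'); s=grab('scene','scene2.png')
f=lambda i:np.clip(i.astype(float)*1.5,0,255).astype('u1')[:,:,::-1]
top=cv2.resize(f(a)[170:320,220:420],(400,300),interpolation=2); t2=cv2.resize(f(s)[160:310,210:410],(400,300),interpolation=2)
bot_=cv2.resize(f(w),(400,300)); cv2.imwrite('pics/m2.png',np.vstack([np.hstack([top,t2]),np.hstack([bot_,np.zeros_like(bot_)])]))
E
```

```text
time: 0.95
ee_pos: [0.6172, 0.0489, 0.0295]
tcp_rot: [-90.0, 0.1, -10.6]
wrist_force: [0.4, -0.2, 0.6]
opening: 0.0854
```

View pics/m2.png

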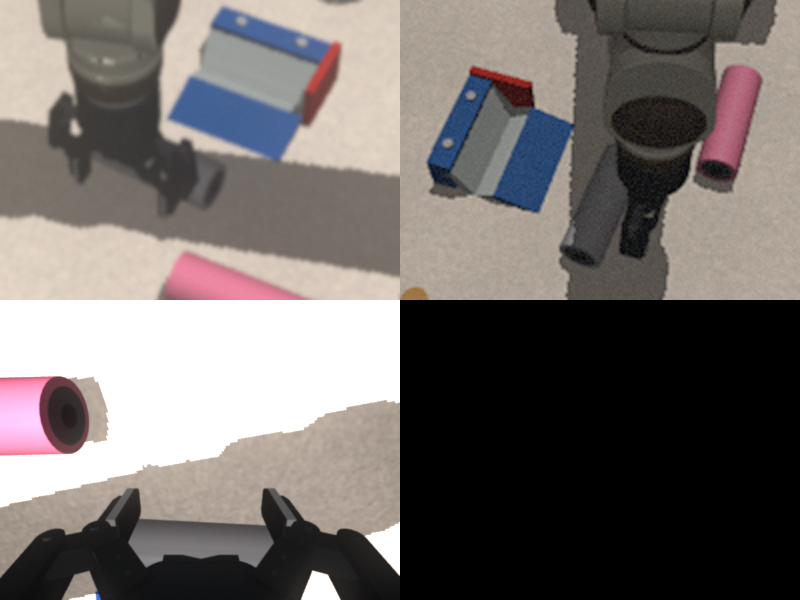

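The jaws straddle the roller's middle on its +y side, with about 19 mm of gap. Now I lower and start rolling.

```bash
python3 -m crank '0 .0115 0 0 0 0;0 .0115 -.006 0 0 0;0 .0115 -.014 0 0 0;0 .0115 -.022 0 0 0;0 .0115 -.032 0 0 0;0 .0115 -.042 0 0 0;0 .0115 -.052 0 0 0;0 .0115 -.062 0 0 0'
python3 - <<'E'
from h import *
from m import p,V
f=lambda i:np.clip(i.astype(float)*1.5,0,255).astype('u1')[:,:,::-1]
a=grab('side','side3.png'); s=grab('scene','scene3.png'); o=bot.get_obs(); print(o['ee_pos'],V(o['ee_pos']),o['wrist_force'],o['time'])
cv2.imwrite('pics/m3.png',np.hstack([cv2.resize(f(x),(400,400),interpolation=2) for x in (a[150:290,240:380],s[170:310,215:355])]))
E
```

```text
time: 1.9
ee_pos: [0.6064, -0.013, 0.0188]
tcp_rot: [-90.0, -0.0, -10.6]
wrist_force: [0.3, 0.1, 0.1]
opening: 0.0852
block [ 0.5511094  -0.14855029 -0.18474476] -10.585095212941383
[[1.2, -0.2], [2.0, 1.1], [-0.8, 0.0], [-0.4, 0.2], [-0.6, -0.6], [-1.3, 1.0], [0.9, 1.4], [-0.1, -1.4], [0.5, 0.3], [0.6, -0.7], [-0.5, -1.3]]
[ 0.60633392 -0.0134059   0.01878552] [0.02945933 0.14298916] [ 0.64616274  0.18090652 -0.2731267 ] 2.0
```

View pics/m3.png

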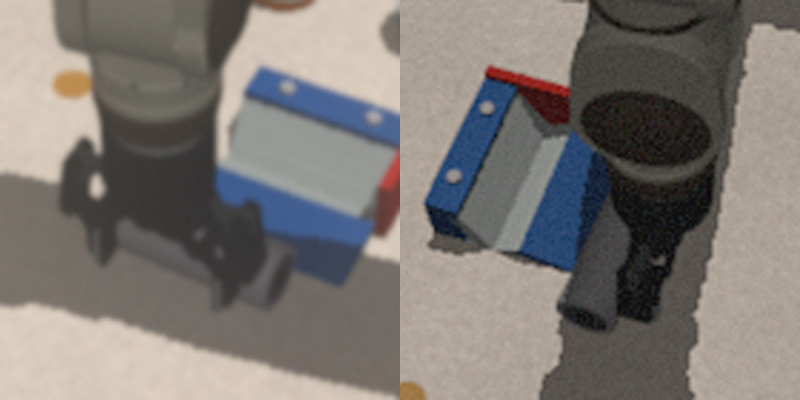

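The roller is moving ahead of the fingers, parallel and near the ramp foot. Next is the ramp, rising with it.

```bash
python3 -m crank '0 0 -.010 0 0 0;0 0 -.020 0 0 0;0 -.001 -.030 0 0 0;0 -.003 -.040 0 0 0;0 -.006 -.050 0 0 0;0 -.008 -.060 0 0 0;0 -.010 -.069 0 0 0;0 -.011 -.077 0 0 0'
python3 -m crank '0 0 -.006 0 0 0;0 0 -.010 0 0 0;0 0 -.013 0 0 0;0 0 -.014 0 0 0;0 0 -.014 0 0 0'
python3 - <<'E'
from h import *
from m import p,V
f=lambda i:np.clip(i.astype(float)*1.5,0,255).astype('u1')[:,:,::-1]
a=grab('side','side4.png'); s=grab('scene','scene4.png'); o=bot.get_obs(); print(o['ee_pos'],V(o['ee_pos']),o['wrist_force'],o['time'])
cv2.imwrite('pics/m4.png',np.hstack([cv2.resize(f(x),(400,400),interpolation=2) for x in (a[150:290,260:400],s[170:310,215:355])]))
E
```

```text
time: 2.8
ee_pos: [0.5929, -0.0877, 0.0307]
tcp_rot: [-89.9, -0.1, -10.6]
wrist_force: [0.9, 5.9, 3.7]
opening: 0.0856
time: 3.3
ee_pos: [0.5898, -0.1016, 0.0296]
tcp_rot: [-90.0, 0.0, -10.6]
wrist_force: [0.3, -0.7, 0.1]
opening: 0.0853
block [ 0.5511094  -0.14855029 -0.18474476] -10.585095212941383
[[1.2, -0.2], [2.0, 1.1], [-0.8, 0.0], [-0.4, 0.2], [-0.6, -0.6], [-1.3, 1.0], [0.9, 1.4], [-0.1, -1.4], [0.5, 0.3], [0.6, -0.7], [-0.5, -1.3]]
[ 0.58984157 -0.10132198  0.02961127] [0.02939743 0.05353956] [-0.23407508 -0.21097692  0.31567473] 3.4
```

View pics/m4.png

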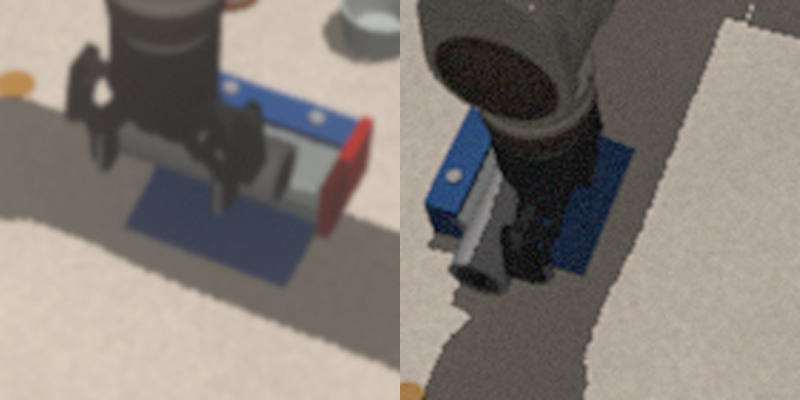

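The pushing force fell from 5.9 N to zero and the roller appears to be in the V. I back off, rise, shut the jaws and move beyond its far end.

```bash
python3 -m crank '0 0 .012 0 0 0;0 -.035 .012 0 0 0;0 -.08 .012 0 0 0;.035 -.09 -.01 0 0 0;.075 -.09 -.03 0 0 0;.106 -.09 -.0445 0 0 0;.106 -.09 -.0445 0 0 0;.106 -.09 -.0445 0 0 0' 1 20
python3 - <<'E'
from h import *
from m import p,V,W
f=lambda i:np.clip(i.astype(float)*1.5,0,255).astype('u1')[:,:,::-1]
a=grab('side','side5.png'); s=grab('scene','scene5.png'); o=bot.get_obs(); print(o['ee_pos'],V(o['ee_pos']),o['opening'],o['time'])
cv2.imwrite('pics/m5.png',np.hstack([cv2.resize(f(x),(400,400),interpolation=2) for x in (a[150:290,260:400],s[170:310,215:355])]))
for x in(.098,-.042):
  for n,ou,ov in(('side',260,150),('scene',215,170)): print(x,n,(proj(n,W(p,(x,.009,.034)))-[ou,ov])*400/140)
E
```

```text
time: 4.2
ee_pos: [0.6861, -0.164, 0.1186]
tcp_rot: [-90.0, 0.1, -10.6]
wrist_force: [-0.1, 0.5, 0.4]
opening: -0.0005
block [ 0.5511094  -0.14855029 -0.18474476] -10.585095212941383
[[1.2, -0.2], [2.0, 1.1], [-0.8, 0.0], [-0.4, 0.2], [-0.6, -0.6], [-1.3, 1.0], [0.9, 1.4], [-0.1, -1.4], [0.5, 0.3], [0.6, -0.7], [-0.5, -1.3]]
[ 0.68554173 -0.16349762  0.11990973] [0.13489047 0.01000165] 0.00010660908704868144 4.3
0.098 side [110.10478178 112.08335012]
0.098 scene [ 76.23004687 283.30687036]
-0.042 side [279.72026998 173.77388328]
-0.042 scene [140.91843047 141.1208292 ]
```

View pics/m5.png

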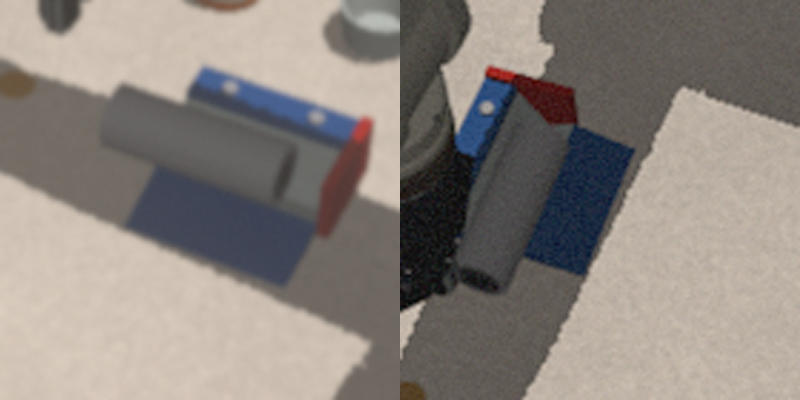

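The roller is seated in the V, its near end about 36 mm from the stop. I lower and push the far end lengthwise.

```bash
python3 -m crank '0 .04 0 0 0 0;0 .075 0 0 0 0;0 .088 0 0 0 0;0 .088 0 0 0 0;-.01 .088 0 0 0 0;-.018 .088 0 0 0 0;-.024 .088 0 0 0 0;-.027 .088 0 0 0 0'
python3 -m crank '-.004 0 0 0 0 0;-.008 0 0 0 0 0;-.012 0 0 0 0 0;-.016 0 0 0 0 0;-.019 0 0 0 0 0;-.022 0 0 0 0 0;-.024 0 0 0 0 0;-.025 0 0 0 0 0'
python3 - <<'E'
from h import *
from m import V
o=bot.get_obs(); print(V(o['ee_pos']),o['wrist_force'])
E
```

```text
time: 5.1
ee_pos: [0.6594, -0.1596, 0.0333]
tcp_rot: [-90.0, -0.1, -10.6]
wrist_force: [-0.2, 0.6, -0.7]
opening: 0.0
time: 5.9
ee_pos: [0.6362, -0.1554, 0.0332]
tcp_rot: [-90.0, -0.2, -10.6]
wrist_force: [5.1, -1.1, 3.1]
opening: 0.0001
block [ 0.5511094  -0.14855029 -0.18474476] -10.585095212941383
[[1.2, -0.2], [2.0, 1.1], [-0.8, 0.0], [-0.4, 0.2], [-0.6, -0.6], [-1.3, 1.0], [0.9, 1.4], [-0.1, -1.4], [0.5, 0.3], [0.6, -0.7], [-0.5, -1.3]]
[0.08489055 0.00890096] [ 5.11432241 -1.14952165  3.10244957]
```

```bash
python3 -m crank '-.002 0 0 0 0 0;-.004 0 0 0 0 0;-.0055 0 0 0 0 0;-.0065 0 0 0 0 0;-.007 0 0 0 0 0'
for i in 1 2 3; do :; done; python3 -m crank '-.0005 0 0 0 0 0;-.001 0 0 0 0 0;-.001 0 0 0 0 0'; python3 -m crank '-.0005 0 0 0 0 0;-.001 0 0 0 0 0;-.001 0 0 0 0 0'
```

```text
time: 6.4
ee_pos: [0.6294, -0.1541, 0.0332]
tcp_rot: [-90.0, -0.2, -10.6]
wrist_force: [5.9, -0.6, 3.5]
opening: -0.0004
time: 6.7
ee_pos: [0.6284, -0.1539, 0.0332]
tcp_rot: [-90.0, -0.2, -10.6]
wrist_force: [5.3, -0.9, 2.9]
opening: 0.0
time: 7.0
ee_pos: [0.6274, -0.1538, 0.0332]
tcp_rot: [-90.0, -0.2, -10.6]
wrist_force: [5.7, -1.1, 2.4]
opening: -0.0002
```

```bash
python3 -m crank '-.0005 0 0 0 0 0;-.001 0 0 0 0 0;-.001 0 0 0 0 0'|grep -E "pos|force"; python3 -m crank '-.0005 0 0 0 0 0;-.001 0 0 0 0 0;-.001 0 0 0 0 0'|grep -E "pos|force"
```

```text
ee_pos: [0.6264, -0.1536, 0.0332]
wrist_force: [4.7, -0.4, 3.8]
ee_pos: [0.6261, -0.1535, 0.0333]
wrist_force: [8.7, -2.1, 1.4]
```

```bash
python3 -m crank '-.0005 0 0 0 0 0;-.0005 0 0 0 0 0'|grep -E "pos|force"; python3 -m crank '-.0005 0 0 0 0 0;-.0005 0 0 0 0 0'|grep -E "pos|force"
```

```text
ee_pos: [0.6261, -0.1535, 0.0333]
wrist_force: [11.5, -2.1, 0.1]
ee_pos: [0.6261, -0.1535, 0.0334]
wrist_force: [13.1, -3.1, -0.0]
```

The force now climbs while the TCP stands still, so the roller is against the stop. I back off along +x, rise clear and check.

```bash
python3 -m crank '.003 0 0 0 0 0;.010 0 0 0 0 0;.022 0 0 0 0 0;.024 -.03 0 0 0 0;.024 -.075 0 0 0 0;.024 -.12 0 0 0 0;.024 -.15 .04 0 0 0;.024 -.15 .08 0 0 0'
python3 -m crank '0 0 .04 0 0 0;0 0 .08 0 0 0;0 0 .12 0 0 0;0 0 .12 0 0 0;0 0 .12 0 0 0'
python3 - <<'E'
from h import *
from m import p,W
f=lambda i:np.clip(i.astype(float)*1.5,0,255).astype('u1')[:,:,::-1]
a=grab('side','side6.png'); s=grab('scene','scene6.png')
for x in(.06,-.08):
  for n,ou,ov in(('side',260,150),('scene',215,170)): print(x,n,(proj(n,W(p,(x,.009,.034)))-[ou,ov])*400/140)
for n,i in(('scene',s),('side',a)):
  d=cv2.absdiff(i,cv2.cvtColor(cv2.imread(f'pics/{n}1.png'),cv2.COLOR_BGR2RGB)).max(2)
  boxes={'scene':dict(glue=(140,220,180,265),tin=(172,185,205,222),hammer=(445,208,520,320)),'side':dict(tin=(375,140,412,172),hammer=(175,408,350,470))}[n]
  for k,(x0,y0,x1,y1) in boxes.items(): print(n,k,'changed px',int((d[y0:y1,x0:x1]>60).sum()))
cv2.imwrite('pics/m6.png',np.hstack([cv2.resize(f(x),(400,400),interpolation=2) for x in (a[150:290,260:400],s[170:310,215:355])]))
E
```

```text
time: 8.8
ee_pos: [0.6629, -0.0789, 0.1874]
tcp_rot: [-90.0, -0.4, -10.7]
wrist_force: [0.3, 1.3, 0.6]
opening: 0.0
time: 9.3
ee_pos: [0.6833, 0.0402, 0.1812]
tcp_rot: [-90.0, 0.1, -10.5]
wrist_force: [-0.2, -1.3, -0.4]
opening: -0.0002
block [ 0.5511094  -0.14855029 -0.18474476] -10.585095212941383
[[1.2, -0.2], [2.0, 1.1], [-0.8, 0.0], [-0.4, 0.2], [-0.6, -0.6], [-1.3, 1.0], [0.9, 1.4], [-0.1, -1.4], [0.5, 0.3], [0.6, -0.7], [-0.5, -1.3]]
0.06 side [155.14510482 128.46488209]
0.06 scene [ 94.61885383 242.88799577]
-0.08 side [327.55408426 191.17143074]
-0.08 scene [157.11570805 105.51896919]
scene glue changed px 0
scene tin changed px 0
scene hammer changed px 0
side tin changed px 0
side hammer changed px 0
```

View pics/m6.png

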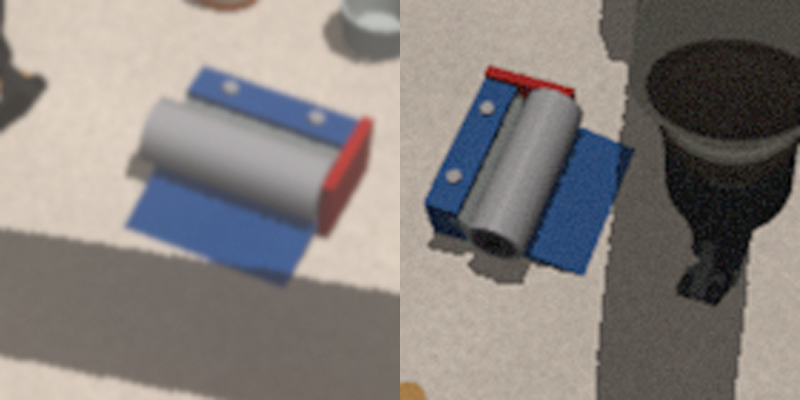

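The roller lies in the V with its end at the red stop. Its far end face is at (95,241), predicted (94.6,242.9).

```bash
python3 -c "
from workcell import bot
print(bot.job_done())"
```

```text
the job is handed in; nothing more can be done
None
```

I rolled the steel roller up the ramp into the V with the open fingers. I then pushed it about 35 mm lengthwise with the shut fingers until it met the red end stop, and handed in at about 9.4 s.

- **Against the stop:** the push force rose from about 5 N to 13 N while the TCP stood still.
- **Position:** in the last pictures the roller lies in the V, with its far end face within about 1 pixel of the predicted seated place.
- **Bystanders:** the image regions around the hammer, jar and tin showed no changed pixels against the first pictures.
- **Clear of the scene:** the arm was backed off well away from everything, with wrist force near zero.

No check failed. Two limits remain: my fit of the V-block's pose had residuals of 1–2 pixels, and I did not measure how far the roller turned. I inferred that from about 0.12 m of rolling travel ahead of the ridge.

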